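# Lever open the grinder's snap cover and jog the spindle

## Robot

A 6-joint arm with a two-finger parallel gripper is mounted at the origin on the work surface. World frame = base frame: x ahead of the robot, y to its left, z up, the work surface at z = 0. Lengths are in m, angles in degrees, forces in N, time in s.
With the tool pointing down it reaches from about 0.25 to 0.725 m from the base axis. Payload 9.7 kg.
Tool frame: the origin (TCP) lies midway between the tips of the shut fingers; the grasp point (between the pads) lies 19 mm behind it; z points along the fingers, y is the line along which they close (so a half turn about z gives the same grasp; the last joint's range is limited). The gripper opens to 85 mm and grips with 20 to 120 N. Pads are 22 mm wide; open, the fingers measure 114 mm over their backs; the gripper's body (76 mm by 85 mm) begins 54 mm behind the grasp point. The pads swing forward as they close: fully open they stand 13 mm farther back than shut.
Start: joints at [-68.411, 4.979, 10.078, 95.1, 0, 90], TCP at [0.202, -0.511, 0.231] pointing down, gripper open.
Joint ranges: [-179.16, 179.16], [-48.56, 103.87], [-65.8, 70.77], [-126.05, 130.52], [-82.76, 87.17], [-180, 180]. Speed limits (degrees/s): [127.2, 127.2, 147.25, 180, 180, 180].

## Interface

Orientations are given as [roll, pitch, yaw] about the fixed x, y, z axes, in that order (R = Rz(yaw) Ry(pitch) Rx(roll)).
In Python, from workcell import bot gives the robot as it stands.
- The arm moves only by the shell command python3 -m crank 'ROWS' [FORCE]. ROWS is JSON, a list of rows, each an object with "gripper": the finger opening in mm, from 0 to 85.4; "travel": the shift along the tool's x, y, z in mm, a list of three; "twist": the turn, a rotation vector about the tool's x, y, z in rad, a list of three. In form: [{"gripper": gripper, "travel": [tx, ty, tz], "twist": [rx, ry, rz]}, ...]. A call has 1 to 12 rows; each row shifts and turns the commanded pose from where the row before left it, along the tool's axes as they then stand; what a row does not reach is not made up. A row lasts 1/8 s, in which the tool goes at most 62.5 mm and 10.7 degrees, less where a joint would pass 70% of its speed; a pose out of reach is approached as far as the arm can. A call is refused whole if a number of a shift passes 62.5 or a number of a turn 0.188, either way. A call with a gripper value outside its range is refused whole. The fingers move at their own pace and stop on an object; FORCE is the grip in N (left out, the last holds). Time passes only in rows, so rows that do not move let the fingers close. It gives the time, the measured TCP pose, the force, the opening and the grip force at its end, in the units of the state.
- bot.get_obs(): the state, without advancing time (a new reading comes with each control period).
- bot.camera(name): name is "scene" or "top" or "wrist"; returns the picture (480x640x3 uint8, red, green, blue); there is no depth.
- bot.calibration(name): a dict with "vfov" (degrees; the focal length in pixels is half the picture's height over the tangent of half this angle, whatever the lens; pixels are square), "cx", "cy" (the principal point, pixels), "k1" (the pictures are not rectified: a ray, as slopes to the right and down, at radius r is drawn at 1 + k1 r^2 times it, then the intrinsics apply), "camera_from_world" (4x4, takes a point from world to camera coordinates). Camera axes: x right, y down, z forward; pixel columns grow to the right and rows downward; lengths in m; the calibration is good to about 2 mm. A picture is of the moment at which its call begins: read the wrist's pose just before it. calibration takes no time and is no camera call; for the wrist camera it gives the pose at the moment of the call.
- bot.job_done(): hands the job in; it is judged then, once.
The state is a dict: "time": time; "q": joint angles; "qd": joint speeds; "joint_efforts": joint torques, N m; "ee_pos": TCP position; "tcp_rot": TCP orientation; "wrist_force": force on the tool from outside, world axes, zero at the start; "torque": the same for the moment, N m; "opening": finger opening in m; "grasp_force": force on a finger pad.
Only numpy, scipy, OpenCV 4.12 (cv2) and the standard library are available. Lean on these libraries where they do the work, as an engineer would, in place of code of your own. Each camera call takes 0.05 s, during which the arm holds its last target. There are 200 camera calls.

## Task

Use the flat pry bar to lever open the snapped-shut cover at the front of the glass grinder: work its blade in under the cover's lip, do not prise with the fingers. Then hold down the jog button under the cover for at least two seconds and let it go. Finish with the cover standing open and the pry bar lying flat on the bench, and leave the other tools and jars where they are.

Things in the scene. Friction and masses are not known exactly. Their poses are not given: they have to be found in the camera images.
- grinder: Bench glass grinder, grey housing 210 long (x) x 140 wide (y) x 100 high, fixed. Origin on the bench below the middle of its front face; x runs into the machine (away from the robot at yaw 0), y to its left, z up. On top, at the front, a black snap cover over a well; two small bosses beside the cover at the front (tops z 120, inner faces y +-38). Brass grinding head at x 163, top z 145.
- ledge_edge (a point): middle of the front top edge of a steel ledge (60 wide, 12 thick, top 90 above the bench) that sticks out 45 from the grinder's front face, below the cover's lip: the fulcrum for the pry bar. Between ledge and lip is a gap 10 high; the lip overhangs the front face by 12. Axes as the grinder.
- cover_lip (a point): middle of the front lower edge of the cover's lip (moves with the cover). The cover is a flat black plate 82 long (x) x 64 wide x 6 thick; shut, its underside is 100 above the bench, its lip 12 in front of the front face, its hinge 70 behind the front face.
- cover (a joint): cover angle in rad: 0 shut, grows as the lip rises. A sprung steel ball in each boss holds it down: about 8 N upward at the lip lifts it past them; when the lip has risen about 5 mm (0.06 rad) they let go and a light spring swings it up by itself within a second or two to its stop at 2.1 rad, leaning back, where it stays.
- jog (a joint): travel of the jog button in m: 0 up, 0.006 fully down (held down counts from 0.004). It springs back; fully down takes 5 N.
- jog_top (a point): centre of the top of the black jog button, 26 across, in an aluminium collar, pressed straight down. It sits in the well under the cover, 36 behind the front face, its top 96 above the bench, 4 below the well's rim (rim 60 x 60 inside).
- prybar_grip (a point): Flat pry bar, 200 long: wooden handle 100 x 22 wide x 26 high, and a steel blade 100 long, 18 wide, 4 thick, that continues it at mid-height; 0.1 to 0.2 kg. The point is inside the handle, 13 above the bench as it lies, 25 from the handle's blade end, near the balance point: grip here across the width. x along the blade to its tip, y across, z up.
- prybar_tip (a point): middle of the blade's end, 125 from prybar_grip along x, same height.
- pliers: bystander: black-handled pliers, 150 x 50 x 16, origin under the middle.
- mug: bystander: green travel mug, 85 across, 150 high, origin under its middle.
- foil_roll: bystander: roll of copper foil, a flat ring 64 across, 10 high, origin under its middle.
- flux_jar: bystander: small amber jar, 56 across, 70 high, origin under its middle.
- cutter: bystander: glass cutter with green handle, 130 x 20 x 18, origin under its middle.

How it is judged (in metres and radians):
On the way, in this order (a step that is already met when the one before it is completed fails the run):
1. the pry bar lifts the cover's lip against its catches (contact force between prybar and cover above 1 N and value of joint cover above 0.01 rad).
2. the cover stands open (value of joint cover above 1.5 rad), for 0.2 s.
3. the jog button is held down for two seconds (value of joint jog above 0.004 m), for 1.9 s.
At the end, for the whole second after the job is handed in: The cover stands open (over 1.5 rad) and still, the jog button is up again (within 1 mm) after being held at least 4 of its 6 mm down for 1.9 s, and the pry bar lies flat and still on the bench (grip point under 25 mm, length within 0.17 rad of level) (value of joint cover above 1.5 rad and value of joint jog below 0.001 m and height (world z) of prybar_grip below 0.025 m and angle between prybar_grip's own x axis and vertical between 1.4 and 1.75 rad and linear speed of prybar below 0.02 m/s and velocity of joint cover below 0.1 rad/s); the robot touches nothing.
It fails at once if the fingers touch the cover before it has been levered open (contact force between the fingers and cover above 1 N and value of joint cover below 0.5 rad).
It fails at once if a bystander is moved by more than 30 mm (distance of any of pliers, mug, foil_roll, flux_jar, cutter from where it was at the start of the episode above 0.03 m).
It also fails if it takes over 64 s, if anything falls off the work surface, if the arm or the gripper's body presses on something with over 40 N, if the wrist force passes 120 N, or if a joint passes its speed limit or range.

## Working session

There is one attempt and no reset: what is moved stays moved. The work goes in short steps, Python scripts to look and compute and a shell command to move; the robot and the scene stay as the last step left them, time stands still between calls to the robot, and variables do not carry over. Pictures are saved under pics/ and viewed, at most 13 in all, crops included, and the job is handed in when it is done.

```bash
mkdir -p pics; ls; cat > h.py <<'E'
import numpy as np, cv2
from workcell import bot
def cam(n,f=None):
    c=bot.calibration(n); im=bot.camera(n)
    if f: cv2.imwrite('pics/'+f,cv2.cvtColor(im,cv2.COLOR_RGB2BGR))
    return im,c
def K(c):
    f=240/np.tan(np.radians(c['vfov'])/2); return np.array([[f,0,c['cx']],[0,f,c['cy']],[0,0,1.]])
def ray(c,uv):
    k=K(c); d=(np.array(uv,float)-[c['cx'],c['cy']])/k[0,0]
    s=d.copy()
    for _ in range(50): s=d/(1+c['k1']*(s@s))
    T=np.linalg.inv(np.array(c['camera_from_world'])); v=T[:3,:3]@np.r_[s,1]
    return T[:3,3],v/np.linalg.norm(v)
def plane(c,uv,z):
    o,v=ray(c,uv); return o+v*(z-o[2])/v[2]
def tri(*a):
    A=np.zeros((3,3));b=np.zeros(3)
    for c,uv in a:
        o,v=ray(c,uv);P=np.eye(3)-np.outer(v,v);A+=P;b+=P@o
    p=np.linalg.solve(A,b)
    return p,[round(1e3*np.linalg.norm(np.cross(p-ray(c,uv)[0],ray(c,uv)[1])),1) for c,uv in a]
def proj(c,p):
    T=np.array(c['camera_from_world']);q=T[:3,:3]@np.array(p,float)+T[:3,3];s=q[:2]/q[2]
    return s*(1+c['k1']*(s@s))*K(c)[0,0]+[c['cx'],c['cy']]
E
python3 - <<'E'
from h import *
for n in('scene','top','wrist'):
    im,c=cam(n,n+'0.png'); T=np.linalg.inv(c['camera_from_world']); print(n,c['vfov'],c['cx'],c['cy'],c['k1'],T.round(3).tolist())
o=bot.get_obs();print(o)
E
```

```text
pics
scene 45.461184284742096 312.8010684077101 240.27618725432595 0.024312659367631755 [[0.507, 0.691, -0.515, 1.393], [0.862, -0.397, 0.316, -0.566], [0.013, -0.604, -0.797, 1.341], [0.0, 0.0, 0.0, 1.0]]
top 54.43257713953817 318.13936063524244 240.71892532175232 0.018441853909529085 [[-0.01, -0.998, 0.06, 0.502], [-1.0, 0.011, 0.015, -0.042], [-0.015, -0.06, -0.998, 1.118], [0.0, 0.0, 0.0, 1.0]]
wrist 65.12691934838593 321.7255576410506 240.68912657488426 -0.077697632556826 [[0.368, -0.885, -0.285, 0.276], [-0.93, -0.351, -0.112, -0.482], [-0.001, 0.306, -0.952, 0.373], [0.0, 0.0, 0.0, 1.0]]
{'time': 0.15, 'q': array([-6.84114095e+01,  5.00343860e+00,  1.00465044e+01,  9.50985841e+01,
       -1.98354269e-03,  9.00006218e+01]), 'qd': array([-0.01203132, -0.08756104,  0.10328933,  0.1024663 , -0.01473876,
        0.00614794]), 'joint_efforts': array([-9.65988556e-05, -5.20760465e+01,  4.65044689e+01,  1.37831239e-02,
       -5.99199461e-05,  8.46474677e-07]), 'ee_pos': array([ 0.20229921, -0.5112737 ,  0.2307645 ]), 'tcp_rot': array([-1.79944482e+02,  1.98414428e-03,  2.15879706e+01]), 'wrist_force': array([-0.19784471, -0.44889055, -0.35698981]), 'torque': array([0.01349927, 0.00527926, 0.02506512]), 'grasp_force': 0.0, 'opening': 0.08524966645623576}
```

View pics/top0.png

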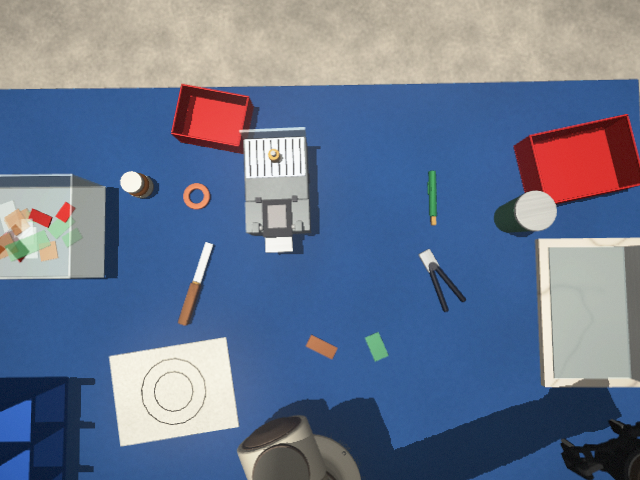

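View pics/scene0.png

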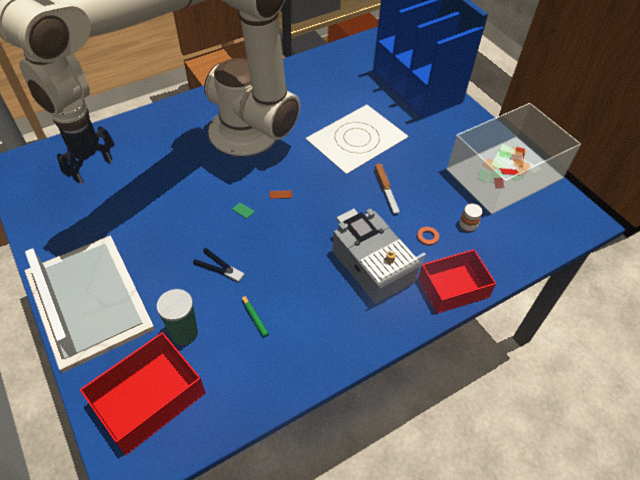

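The top view shows the pry bar with its handle end near (184,323) and tip near (210,243). The grinder's white ledge is at (278,245) and its brass head at (274,155), with the cover between them. In the scene view the bar is at (387,190) and the grinder at (375,250). Next I'll take precise measurements from zoomed crops.

```bash
python3 - <<'E'
from h import *
t=cv2.imread('pics/top0.png');s=cv2.imread('pics/scene0.png')
a=cv2.resize(t[120:260,230:325],None,fx=4,fy=4,interpolation=cv2.INTER_CUBIC)
b=cv2.resize(s[200:305,325:425],None,fx=4,fy=4,interpolation=cv2.INTER_CUBIC)
o=np.zeros((560,790,3),np.uint8);o[:560,:380]=a;o[:420,390:790]=b
cv2.imwrite('pics/crop1.png',o)
# pry bar
for n,im,roi in(('top',t,(230,340,165,230)),('scene',s,(155,225,365,410))):
    c=bot.calibration(n);r0,r1,c0,c1=roi;R=im[r0:r1,c0:c1].astype(int)
    m1=((R[...,2]>R[...,0]+30)).astype(np.uint8)
    m2=((R.min(2)>140)).astype(np.uint8)
    for nm,m in(('handle',m1),('blade',m2)):
        k=cv2.findContours(m,cv2.RETR_EXTERNAL,cv2.CHAIN_APPROX_NONE)[0];k=max(k,key=cv2.contourArea)
        box=cv2.boxPoints(cv2.minAreaRect(k))+[c0,r0]
        # end midpoints
        e=sorted([(np.linalg.norm(box[i]-box[(i+1)%4]),((box[i]+box[(i+1)%4])/2)) for i in range(4)],key=lambda q:q[0])[:2]
        z=.026 if nm=='handle' else .015
        for _,p in e: print(n,nm,p.round(1),plane(c,p,z).round(4))
E
```

```text
top handle [181.7 323.9] [0.377  0.2931 0.026 ]
top handle [195.3 281.4] [0.4751 0.262  0.026 ]
top blade [196.1 281.7] [0.4742 0.2632 0.015 ]
top blade [208.7 242.5] [0.5665 0.2339 0.015 ]
scene handle [378.  163.3] [0.3794 0.2945 0.026 ]
scene handle [387.  188.7] [0.4842 0.2561 0.026 ]
scene blade [387.1 189.1] [0.4782 0.2623 0.015 ]
scene blade [396.6 212.1] [0.5697 0.2336 0.015 ]
```

View pics/crop1.png

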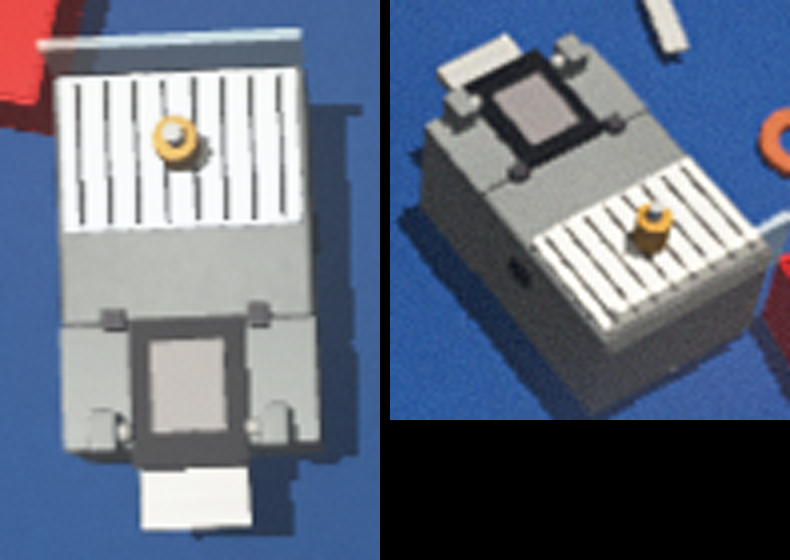

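The crop shows the ledge front corners at about (265.5,252) and (292.5,252) in the top image. The cover is a black frame with a pale label, standing between its two bosses. The bar measures 0.199 long in both views: grip (0.449, 0.271), yaw -17.5°. I'll move towards it and take wrist pictures of the grinder on the way.

```bash
python3 -m crank '[{"gripper":85,"travel":[0,0,0],"twist":[0,0,0.17]},{"gripper":85,"travel":[0,0,0],"twist":[0,0,0.17]},{"gripper":85,"travel":[0,0,0],"twist":[0,0,0.17]},{"gripper":85,"travel":[0,0,0],"twist":[0,0,0.172]},{"gripper":85,"travel":[0,-60,0],"twist":[0,0,0]},{"gripper":85,"travel":[0,-60,0],"twist":[0,0,0]},{"gripper":85,"travel":[0,-60,0],"twist":[0,0,0]},{"gripper":85,"travel":[0,-60,0],"twist":[0,0,0]},{"gripper":85,"travel":[0,-60,0],"twist":[0,0,0]},{"gripper":85,"travel":[0,-60,0],"twist":[0,0,0]},{"gripper":85,"travel":[0,-60,0],"twist":[0,0,0]},{"gripper":85,"travel":[0,-60,0],"twist":[0,0,0]}]' | tail -c 400; python3 -m crank '[{"gripper":85,"travel":[50,-40,0],"twist":[0,0,0]},{"gripper":85,"travel":[50,-40,0],"twist":[0,0,0]},{"gripper":85,"travel":[0,0,0],"twist":[0,0,0]},{"gripper":85,"travel":[0,0,0],"twist":[0,0,0]}]' | tail -c 400
python3 - <<'E'
from h import *
import pickle
im,c=cam('wrist','w1.png');pickle.dump(c,open('w1.pkl','wb'));print(bot.get_obs()['ee_pos'])
E
```

```text
time: 1.65
ee_pos: [0.3376, -0.0838, 0.2314]
tcp_rot: [-178.5, 0.0, -15.2]
wrist_force: [0.1, 0.0, -1.8]
opening: 0.0849
grasp_force: 0.0
time: 2.15
ee_pos: [0.4406, -0.0804, 0.2336]
tcp_rot: [-176.6, 0.1, -12.5]
wrist_force: [-0.8, -0.2, -0.1]
opening: 0.0853
grasp_force: 0.0
[ 0.44040708 -0.08045549  0.23405638]
```

View pics/w1.png

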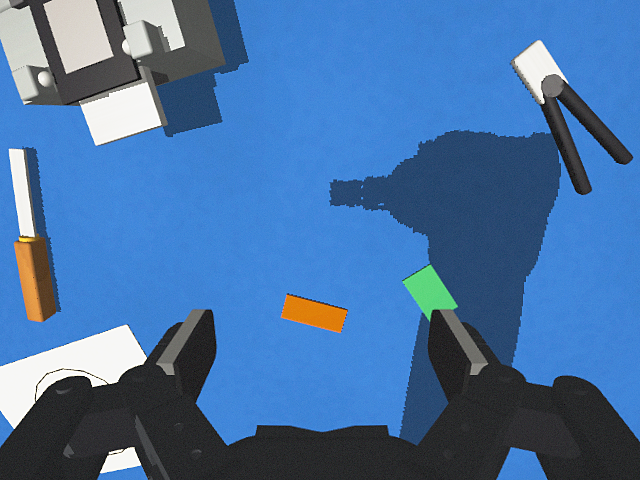

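The wrist view shows the ledge's front corners near (98,145) and (166,125), the bar's tip at (17,150) and its handle end at (40,320). The fast rows fell short, so I'll correct from the measured pose.

```bash
cat > go.py <<'E'
import sys
from h import *
from scipy.spatial.transform import Rotation as R
def go(x,y,z,roll,pitch,yaw):
    o=bot.get_obs();A=R.from_euler('xyz',o['tcp_rot'],degrees=True);B=R.from_euler('xyz',[roll,pitch,yaw],degrees=True)
    print('pos',o['ee_pos'].round(4),'rot',o['tcp_rot'].round(1),'F',o['wrist_force'].round(1),'t',o['time'])
    print('twist',(A.inv()*B).as_rotvec().round(3),'then travel mm',(1e3*B.inv().apply(np.array([x,y,z])-o['ee_pos'])).round(1),'| before-twist travel',(1e3*A.inv().apply(np.array([x,y,z])-o['ee_pos'])).round(1))
if __name__=='__main__': go(*map(float,sys.argv[1:7]))
E
python3 go.py .40 .10 .25 180 0 -17.5
```

```text
pos [ 0.4404 -0.0805  0.2341] rot [-1.766e+02  1.000e-01 -1.250e+01] F [ 0.3 -0.1  0.9] t 2.2
twist [-0.06   0.004  0.088] then travel mm [ -92.8 -160.   -15.9] | before-twist travel [ -78.5 -168.1   -5.8]
```

```bash
python3 -m crank '[{"gripper":85,"travel":[0,0,0],"twist":[-0.06,0.004,0.088]},{"gripper":85,"travel":[-18,-32,-3],"twist":[0,0,0]},{"gripper":85,"travel":[-18,-32,-3],"twist":[0,0,0]},{"gripper":85,"travel":[-18,-32,-3],"twist":[0,0,0]},{"gripper":85,"travel":[-18,-32,-3],"twist":[0,0,0]},{"gripper":85,"travel":[-18,-32,-4],"twist":[0,0,0]},{"gripper":85,"travel":[0,0,0],"twist":[0,0,0]},{"gripper":85,"travel":[0,0,0],"twist":[0,0,0]}]' | head -3
python3 - <<'E'
from h import *
import pickle
im,c=cam('wrist','w2.png');pickle.dump(c,open('w2.pkl','wb'));print(bot.get_obs()['ee_pos'])
E
```

```text
time: 3.2
ee_pos: [0.3609, -0.0306, 0.2583]
tcp_rot: [-174.5, 0.0, -9.1]
[ 0.36091278 -0.03068603  0.2580974 ]
```

View pics/w2.png

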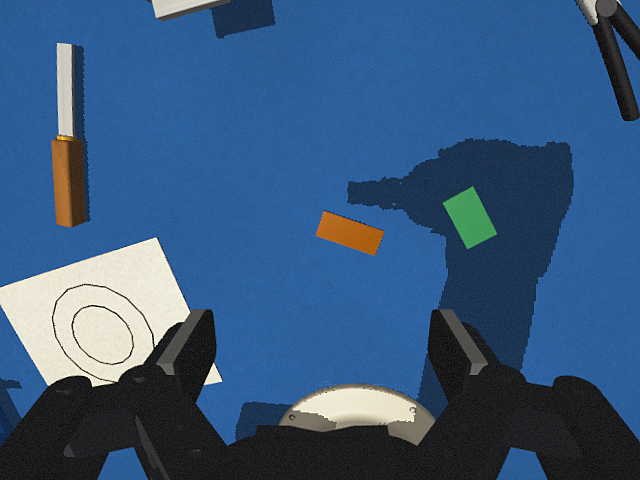

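The wrist moved only about a third of the way, with a yaw and roll drift. I'll test a single row of each kind to learn how it responds.

```bash
for i in 1; do python3 -m crank '[{"gripper":85,"travel":[0,0,0],"twist":[0,0,0.1]}]'|head -3; python3 go.py .4 .1 .25 180 0 -17.5; python3 -m crank '[{"gripper":85,"travel":[0,0,0],"twist":[0,0,0]},{"gripper":85,"travel":[0,0,0],"twist":[0,0,0]}]'|head -3; python3 -m crank '[{"gripper":85,"travel":[0,-20,0],"twist":[0,0,0]}]'|head -3;python3 -m crank '[{"gripper":85,"travel":[0,0,0],"twist":[0,0,0]},{"gripper":85,"travel":[0,0,0],"twist":[0,0,0]}]'|head -3; python3 -c "
from h import *
o=bot.get_obs();print(o['q'].round(2),o['qd'].round(2))"; done
```

```text
time: 3.38
ee_pos: [0.3557, -0.0524, 0.2579]
tcp_rot: [-173.5, 0.6, -13.4]
pos [ 0.3557 -0.0524  0.2579] rot [-173.5    0.6  -13.4] F [0.7 0.7 0.5] t 3.375
twist [-0.112  0.015  0.07 ] then travel mm [  -3.5 -158.7    7.9] | before-twist travel [   7.8 -156.6   25.6]
time: 3.62
ee_pos: [0.3555, -0.0527, 0.2581]
tcp_rot: [-173.6, 0.6, -13.5]
time: 3.75
ee_pos: [0.3573, -0.0452, 0.2605]
tcp_rot: [-173.0, 0.6, -12.7]
time: 4.0
ee_pos: [0.3572, -0.0453, 0.2606]
tcp_rot: [-173.0, 0.6, -12.7]
[-12.74 -19.49  -8.79 101.3    6.97 179.94] [-0.3   0.   -0.06 -0.05 -0.01  0.04]
```

Joint 6 sits at its 180° limit: q6 = 180 + q1 − yaw. I'll use the half-turn grasp instead (yaw 162.5), turning back.

```bash
python3 -m crank '[{"gripper":85,"travel":[0,0,0],"twist":[0,0,-0.18]},{"gripper":85,"travel":[0,0,0],"twist":[0,0,-0.18]},{"gripper":85,"travel":[0,0,0],"twist":[0,0,-0.18]},{"gripper":85,"travel":[0,0,0],"twist":[0,0,-0.18]},{"gripper":85,"travel":[0,0,0],"twist":[0,0,-0.18]},{"gripper":85,"travel":[0,0,0],"twist":[0,0,-0.18]},{"gripper":85,"travel":[0,0,0],"twist":[0,0,-0.18]},{"gripper":85,"travel":[0,0,0],"twist":[0,0,-0.18]},{"gripper":85,"travel":[0,0,0],"twist":[0,0,-0.18]},{"gripper":85,"travel":[0,0,0],"twist":[0,0,-0.18]},{"gripper":85,"travel":[0,0,0],"twist":[0,0,-0.18]},{"gripper":85,"travel":[0,0,0],"twist":[0,0,-0.18]}]'|head -3;python3 -m crank '[{"gripper":85,"travel":[0,0,0],"twist":[0,0,-0.18]},{"gripper":85,"travel":[0,0,0],"twist":[0,0,-0.18]},{"gripper":85,"travel":[0,0,0],"twist":[0,0,-0.18]},{"gripper":85,"travel":[0,0,0],"twist":[0,0,-0.18]},{"gripper":85,"travel":[0,0,0],"twist":[0,0,-0.17]}]'|head -3; python3 go.py .45 .12 .25 180 0 162.5
```

```text
time: 5.5
ee_pos: [0.3571, -0.0455, 0.2606]
tcp_rot: [176.6, -6.1, 111.5]
time: 6.12
ee_pos: [0.3571, -0.0455, 0.2606]
tcp_rot: [173.1, -1.2, 162.4]
pos [ 0.3571 -0.0455  0.2606] rot [173.1  -1.2 162.4] F [ 0.7 -0.6  0.1] t 6.125
twist [ 0.12  -0.021 -0.003] then travel mm [-38.8 185.8  10.6] | before-twist travel [-38.7 183.3  32.1]
```

```bash
python3 -m crank '[{"gripper":85,"travel":[0,0,0],"twist":[0.12,-0.021,-0.003]},{"gripper":85,"travel":[-8,37,2],"twist":[0,0,0]},{"gripper":85,"travel":[-8,37,2],"twist":[0,0,0]},{"gripper":85,"travel":[-8,37,2],"twist":[0,0,0]},{"gripper":85,"travel":[-8,37,2],"twist":[0,0,0]},{"gripper":85,"travel":[-7,37,2],"twist":[0,0,0]},{"gripper":85,"travel":[0,0,0],"twist":[0,0,0]},{"gripper":85,"travel":[0,0,0],"twist":[0,0,0]}]' | head -3
python3 - <<'E'
from h import *
import pickle
im,c=cam('wrist','w3.png');pickle.dump(c,open('w3.pkl','wb'))
from go import go
go(.449,.2713,.12,180,0,162.5)
E
```

```text
time: 7.12
ee_pos: [0.4507, 0.1184, 0.2506]
tcp_rot: [-180.0, -0.0, 162.2]
pos [0.4507 0.1181 0.2509] rot [180.   -0.  162.1] F [-0.5  0.3  0.7] t 7.175
twist [ 0.    -0.    -0.006] then travel mm [ 47.6 145.6 130.9] | before-twist travel [ 48.5 145.3 130.9]
```

View pics/w3.png

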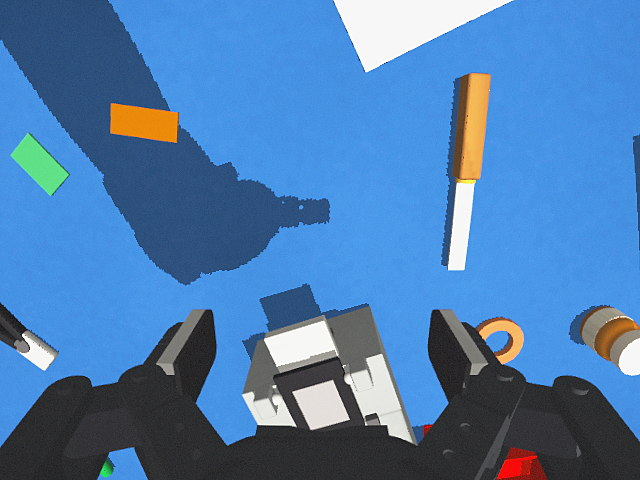

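This view shows the ledge, a white quad around (263,340), (327,318), (338,355) and (275,372), with the dark cover behind it. The bar runs from handle end (480,75) to tip (456,268). I'll fit the corners and triangulate.

```bash
cat > meas.py <<'E'
from h import *
import pickle
W1=pickle.load(open('w1.pkl','rb'));W3=pickle.load(open('w3.pkl','rb'));T=bot.calibration('top');S=bot.calibration('scene')
def quad(f,roi,fn):
    im=cv2.imread('pics/'+f);c0,r0,c1,r1=roi
    R=cv2.resize(im[r0:r1,c0:c1],None,fx=4,fy=4,interpolation=cv2.INTER_LINEAR).astype(int)
    m=fn(R).astype(np.uint8);k=max(cv2.findContours(m,cv2.RETR_EXTERNAL,cv2.CHAIN_APPROX_NONE)[0],key=cv2.contourArea)
    q=cv2.approxPolyN(k,4,ensure_convex=True).reshape(-1,2) if hasattr(cv2,'approxPolyN') else cv2.boxPoints(cv2.minAreaRect(k))
    return (q+.5)/4-.5+[c0,r0]
wh=lambda R:R.min(2)>215
wt=lambda R:R.min(2)>205
for n,c,f,roi,fn in(('w1',W1,'w1.png',(70,65,175,155),wh),('w3',W3,'w3.png',(255,300,345,380),wh),('top',T,'top0.png',(255,228,305,260),wt)):
    q=quad(f,roi,fn);print(n,q.round(1).tolist(),[plane(c,p,.09).round(4)[:2].tolist() for p in q])
E
python3 meas.py; python3 - <<'E'
import cv2
for f,r in(('w1.png',(70,65,175,155)),('w3.png',(255,300,345,380)),('top0.png',(255,228,305,260))):
    im=cv2.imread('pics/'+f);print(f,[im[y,x].tolist() for x,y in (((120,110),(100,60)) if f=='w1.png' else ((300,345),(350,330)) if f=='w3.png' else ((278,245),(275,235)))])
E
```

```text
w1 [[160.9, 124.4], [95.1, 144.9], [78.9, 101.6], [146.6, 81.6]] [[0.5449, 0.0315], [0.5433, 0.0905], [0.5776, 0.0918], [0.577, 0.0324]]
w3 [[337.9, 354.9], [275.9, 366.4], [263.4, 338.4], [323.6, 320.1]] [[0.5824, 0.0929], [0.5768, 0.0324], [0.544, 0.0321], [0.5426, 0.0914]]
top [[290.9, 236.9], [292.1, 250.4], [265.4, 252.1], [265.4, 236.9]] [[0.5727, 0.033], [0.5428, 0.0305], [0.5395, 0.0896], [0.5733, 0.0895]]
w1.png [[245, 246, 247], [204, 213, 222]]
w3.png [[246, 247, 247], [103, 105, 105]]
top0.png [[239, 243, 244], [92, 90, 91]]
```

```bash
cat >> meas.py <<'E'
print('--')
for r in ([(W1,(160.9,124.4)),(W3,(263.4,338.4)),(T,(292.1,250.9))],[(W1,(95.1,144.9)),(W3,(323.6,320.1)),(T,(265.4,251.9))]):
    print('ledge',tri(*r))
im=cv2.imread('pics/top0.png').astype(int)
m=((im[...,2]>im[...,0]+60)&(im[...,1]>im[...,0]+40)).astype(np.uint8);m[:, :262]=0;m[:,288:]=0;m[:140]=0;m[170:]=0
ys,xs=np.nonzero(m);print('head',len(xs),xs.mean(),ys.mean(),plane(T,(xs.mean(),ys.mean()),.14).round(4))
for n,im,c,roi in(('w1','w1.png',W1,(0,140,70,330)),('w3','w3.png',W3,(440,60,500,280))):
    for nm,fn in(('handle',lambda R:R[...,2]>R[...,0]+60),('blade',wh)):
        q=quad(im,roi,fn);print(n,nm,q.round(1).tolist(),[plane(c,p,.026 if nm=='handle' else .015).round(4)[:2].tolist() for p in q])
E
python3 meas.py | sed 1,/--/d
```

```text
ledge (array([0.54350995, 0.03134289, 0.09009712]), [np.float64(1.4), np.float64(0.9), np.float64(2.0)])
ledge (array([0.54189734, 0.09044505, 0.09020044]), [np.float64(1.3), np.float64(1.1), np.float64(2.1)])
head 73 273.17808219178085 154.1917808219178 [0.7458 0.0659 0.14  ]
w1 handle [[46.4, 322.6], [27.4, 319.1], [12.1, 236.6], [42.9, 232.9]] [[0.3753, 0.2794], [0.3837, 0.3036], [0.4819, 0.2724], [0.4779, 0.2315]]
w1 blade [[22.4, 148.9], [33.9, 236.4], [19.9, 234.6], [7.9, 148.9]] [[0.5669, 0.2261], [0.4753, 0.2555], [0.4809, 0.2728], [0.5714, 0.2438]]
w3 handle [[490.6, 73.6], [479.4, 185.4], [455.4, 182.1], [461.4, 71.9]] [[0.3826, 0.3048], [0.4822, 0.2736], [0.4718, 0.251], [0.3735, 0.2785]]
w3 blade [[473.9, 183.1], [464.4, 269.1], [447.4, 269.1], [456.4, 182.9]] [[0.4814, 0.2724], [0.5716, 0.2445], [0.5657, 0.2264], [0.4757, 0.255]]
```

The ledge triangulates to z = 0.090 with the right 59 mm width: edge middle (0.5428, 0.0612), yaw about 1.4°, and the grinding head agrees. The bar's tip agrees between views to 0.5 mm, giving grip (0.4496, 0.2731) and yaw −17.6°.

```bash
python3 -m crank '[{"gripper":60,"travel":[10,30,10],"twist":[0,0,0]},{"gripper":60,"travel":[10,30,20],"twist":[0,0,0]},{"gripper":60,"travel":[10,30,30],"twist":[0,0,0]},{"gripper":60,"travel":[10,30,30],"twist":[0,0,0]},{"gripper":60,"travel":[8,26,40],"twist":[0,0,0]},{"gripper":60,"travel":[0,0,0],"twist":[0,0,0]},{"gripper":60,"travel":[0,0,0],"twist":[0,0,0]}]' | head -3
python3 go.py .4496 .2731 .004 180 0 162.4
```

```text
time: 8.05
ee_pos: [0.4503, 0.2716, 0.122]
tcp_rot: [179.9, 0.0, 162.1]
pos [0.4503 0.2716 0.122 ] rot [179.9   0.  162.1] F [-0.7  0.  -0.2] t 8.05
twist [ 0.001  0.001 -0.005] then travel mm [  1.1   1.3 118. ] | before-twist travel [  1.2   1.1 118. ]
```

```bash
python3 -m crank '[{"gripper":60,"travel":[1.1,1.3,30],"twist":[0,0,-0.005]},{"gripper":60,"travel":[0,0,30],"twist":[0,0,0]},{"gripper":60,"travel":[0,0,30],"twist":[0,0,0]},{"gripper":60,"travel":[0,0,20],"twist":[0,0,0]},{"gripper":60,"travel":[0,0,8],"twist":[0,0,0]},{"gripper":60,"travel":[0,0,0],"twist":[0,0,0]}]' | head -4
python3 -m crank '[{"gripper":10,"travel":[0,0,0],"twist":[0,0,0]},{"gripper":10,"travel":[0,0,0],"twist":[0,0,0]},{"gripper":10,"travel":[0,0,0],"twist":[0,0,0]},{"gripper":10,"travel":[0,0,0],"twist":[0,0,0]},{"gripper":10,"travel":[0,0,0],"twist":[0,0,0]},{"gripper":10,"travel":[0,0,0],"twist":[0,0,0]}]' 100
python3 -m crank '[{"gripper":10,"travel":[0,0,-10],"twist":[0,0,0]},{"gripper":10,"travel":[0,0,-30],"twist":[0,0,0]},{"gripper":10,"travel":[0,0,-40],"twist":[0,0,0]},{"gripper":10,"travel":[0,0,-40],"twist":[0,0,0]},{"gripper":10,"travel":[0,0,0],"twist":[0,0,0]},{"gripper":10,"travel":[0,0,0],"twist":[0,0,0]}]'
python3 - <<'E'
from h import *
cam('wrist','w4.png')
E
```

```text
time: 8.8
ee_pos: [0.45, 0.2736, 0.0038]
tcp_rot: [179.9, 0.0, 162.4]
wrist_force: [0.5, 0.5, 0.2]
time: 9.55
ee_pos: [0.4499, 0.2742, 0.004]
tcp_rot: [179.9, 0.1, 162.4]
wrist_force: [-1.5, -1.1, 5.6]
opening: 0.0204
grasp_force: 98.8
time: 10.3
ee_pos: [0.4491, 0.2738, 0.1222]
tcp_rot: [-180.0, -0.0, 162.4]
wrist_force: [-0.2, 0.4, -2.4]
opening: 0.0198
grasp_force: 98.1
```

View pics/w4.png

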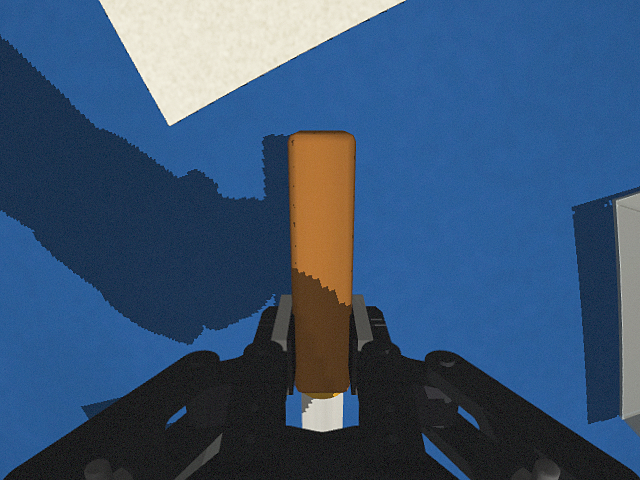

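The bar is held level and central in the fingers, with its handle end at (322,132). Next: turn to the grinder's yaw and stand off in front of the gap.

```bash
python3 -m crank '[{"gripper":10,"travel":[0,0,0],"twist":[0,0,-0.11]},{"gripper":10,"travel":[0,0,0],"twist":[0,0,-0.11]},{"gripper":10,"travel":[0,0,0],"twist":[0,0,-0.11]},{"gripper":10,"travel":[0,0,0],"twist":[0,0,0]}]'|head -3
python3 go.py .4028 .0578 .090 180 0 181.4
```

```text
time: 10.85
ee_pos: [0.4488, 0.2736, 0.1214]
tcp_rot: [-180.0, -0.1, -178.7]
pos [0.4488 0.2736 0.1214] rot [-1.800e+02 -1.000e-01 -1.787e+02] F [ 0.3 -0.4 -1.5] t 10.85
twist [-0.001 -0.002 -0.002] then travel mm [  51.2 -214.6   31.4] | before-twist travel [  50.8 -214.6   31.7]
```

```bash
python3 -m crank '[{"gripper":10,"travel":[10,-30,0],"twist":[0,0,0]},{"gripper":10,"travel":[10,-36,0],"twist":[0,0,0]},{"gripper":10,"travel":[10,-36,0],"twist":[0,0,0]},{"gripper":10,"travel":[7,-36,0],"twist":[0,0,0]},{"gripper":10,"travel":[7,-36,10],"twist":[0,0,0]},{"gripper":10,"travel":[7,-25,10],"twist":[0,0,0]},{"gripper":10,"travel":[0,-15.6,11.4],"twist":[-0.001,-0.002,-0.002]},{"gripper":10,"travel":[0,0,0],"twist":[0,0,0]},{"gripper":10,"travel":[0,0,0],"twist":[0,0,0]}]'|head -4
python3 - <<'E'
from h import *
from go import go
a,T=cam('top','t5.png');b,S=cam('scene','s5.png')
print('exp tip px',proj(T,(.5278,.0608,.099)),proj(S,(.5278,.0608,.099)))
A=a[238:300,250:310][:,:,::-1];B=b[170:250,325:400][:,:,::-1]
o=np.zeros((600,800,3),np.uint8);A=cv2.resize(A,None,fx=6,fy=6);B=cv2.resize(B,None,fx=5.4,fy=5.4)
o[:A.shape[0],:A.shape[1]]=A;o[:B.shape[0],370:370+B.shape[1]]=B;cv2.imwrite('pics/crop5.png',o)
go(.4028,.0578,.086,180,0,181.4)
E
```

```text
time: 11.98
ee_pos: [0.4034, 0.0585, 0.0914]
tcp_rot: [179.9, 0.1, -178.6]
wrist_force: [0.1, 0.2, -1.2]
exp tip px [278.01401878 257.21414896] [342.42412992 206.57467034]
pos [0.4036 0.0587 0.0916] rot [ 1.799e+02  1.000e-01 -1.785e+02] F [-0.3 -0.6 -2.9] t 12.075
twist [0.002 0.002 0.001] then travel mm [ 0.8 -0.9  5.6] | before-twist travel [ 0.9 -0.9  5.6]
```

View pics/crop5.png

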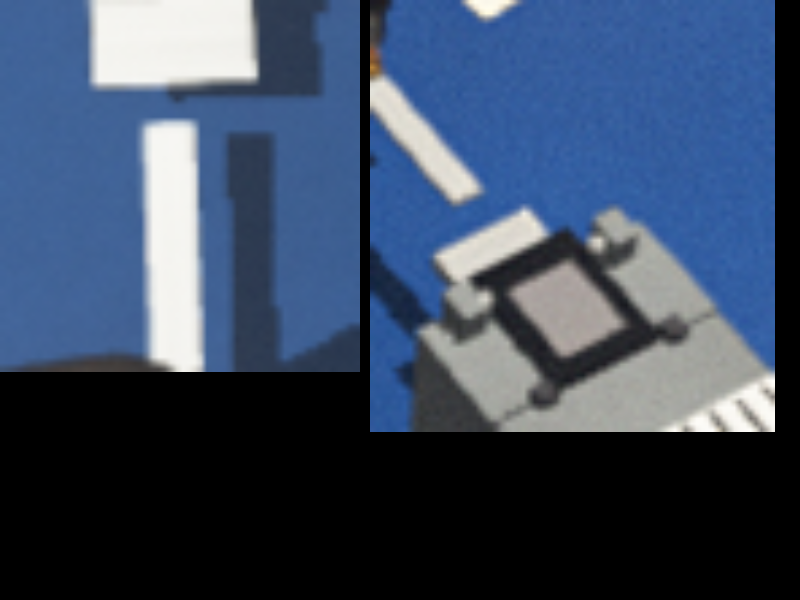

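The crop shows the blade tip at top (278.3,258.3) and scene (343.8,206.6), in line with the ledge. The ledge's front edge mid is at top (279.1,251.9) and scene (345.4,213.0). I'll triangulate both to get the tip relative to the ledge.

```bash
python3 - <<'E'
from h import *
T=bot.calibration('top');S=bot.calibration('scene')
for n,a,b in(('tip',(278.3,258.3),(343.8,206.6)),('edge',(279.1,251.9),(345.4,213.05))):
    print(n,tri((T,np.array(a)-.4),(S,np.array(b)-.4)))
E
```

```text
tip (array([0.52713123, 0.06254989, 0.09876046]), [np.float64(1.7), np.float64(1.7)])
edge (array([0.54111723, 0.06116793, 0.08555719]), [np.float64(0.7), np.float64(0.7)])
```

The relative height matches: blade centre is about 10.6 mm above the ledge top. I'll lower 6 mm to the middle of the gap and slide in, watching the force.

```bash
python3 -m crank '[{"gripper":10,"travel":[0,-1,6],"twist":[0.002,0.002,0]},{"gripper":10,"travel":[-13,0,0],"twist":[0,0,0]},{"gripper":10,"travel":[-13,0,0],"twist":[0,0,0]},{"gripper":10,"travel":[-12,0,0],"twist":[0,0,0]},{"gripper":10,"travel":[0,0,0],"twist":[0,0,0]}]'|head -4
python3 -m crank '[{"gripper":10,"travel":[-5,0,0],"twist":[0,0,0]},{"gripper":10,"travel":[-4,0,0],"twist":[0,0,0]},{"gripper":10,"travel":[0,0,0],"twist":[0,0,0]}]'|head -4
python3 -m crank '[{"gripper":10,"travel":[-4,0,0],"twist":[0,0,0]},{"gripper":10,"travel":[-3,0,0],"twist":[0,0,0]},{"gripper":10,"travel":[0,0,0],"twist":[0,0,0]}]'|head -4
python3 go.py .4598 .0592 .0855 180 0 181.4
```

```text
time: 12.7
ee_pos: [0.4422, 0.0581, 0.0851]
tcp_rot: [-180.0, -0.0, -178.6]
wrist_force: [-1.3, 0.4, -1.9]
time: 13.08
ee_pos: [0.4506, 0.0584, 0.0853]
tcp_rot: [-180.0, -0.0, -178.5]
wrist_force: [0.1, 0.1, -0.9]
time: 13.45
ee_pos: [0.4576, 0.0586, 0.0852]
tcp_rot: [-180.0, -0.0, -178.5]
wrist_force: [-0.3, 0.2, -2.0]
pos [0.4576 0.0586 0.0852] rot [-180.    -0.  -178.5] F [-0.3  0.2 -2. ] t 13.45
twist [-0.001 -0.     0.001] then travel mm [-2.2  0.6 -0.3] | before-twist travel [-2.3  0.6 -0.3]
```

Inserted freely, with the tip about 7 mm under the lip. Now I'll lever about the ledge edge.

```bash
python3 -m crank '[{"gripper":10,"travel":[-2,0,2],"twist":[0,0,0]},{"gripper":10,"travel":[-1.4,0,4.8],"twist":[0,-0.06,0]},{"gripper":10,"travel":[-1.1,0,4.9],"twist":[0,-0.06,0]},{"gripper":10,"travel":[-0.8,0,5],"twist":[0,-0.06,0]},{"gripper":10,"travel":[0,0,0],"twist":[0,0,0]}]' 120
python3 -m crank '[{"gripper":10,"travel":[-0.5,0,5],"twist":[0,-0.06,0]},{"gripper":10,"travel":[-0.2,0,5],"twist":[0,-0.06,0]},{"gripper":10,"travel":[0.1,0,5],"twist":[0,-0.06,0]},{"gripper":10,"travel":[0,0,0],"twist":[0,0,0]},{"gripper":10,"travel":[0,0,0],"twist":[0,0,0]}]'
python3 - <<'E'
from h import *
a,T=cam('top','t6.png');b,S=cam('scene','s6.png')
A=a[160:290,230:325][:,:,::-1];B=b[170:280,325:425][:,:,::-1]
o=np.zeros((540,800,3),np.uint8);A=cv2.resize(A,None,fx=4,fy=4);B=cv2.resize(B,None,fx=4,fy=4)
o[:A.shape[0],:A.shape[1]]=A;o[:B.shape[0],390:390+B.shape[1]]=B;cv2.imwrite('pics/crop6.png',o)
E
```

```text
time: 14.08
ee_pos: [0.4628, 0.0586, 0.0686]
tcp_rot: [-180.0, 10.3, -178.5]
wrist_force: [-0.6, 0.7, -1.8]
opening: 0.0196
grasp_force: 121.5
time: 14.7
ee_pos: [0.468, 0.0589, 0.0548]
tcp_rot: [-180.0, 20.5, -178.5]
wrist_force: [0.3, 0.3, -1.2]
opening: 0.0196
grasp_force: 121.6
```

View pics/crop6.png

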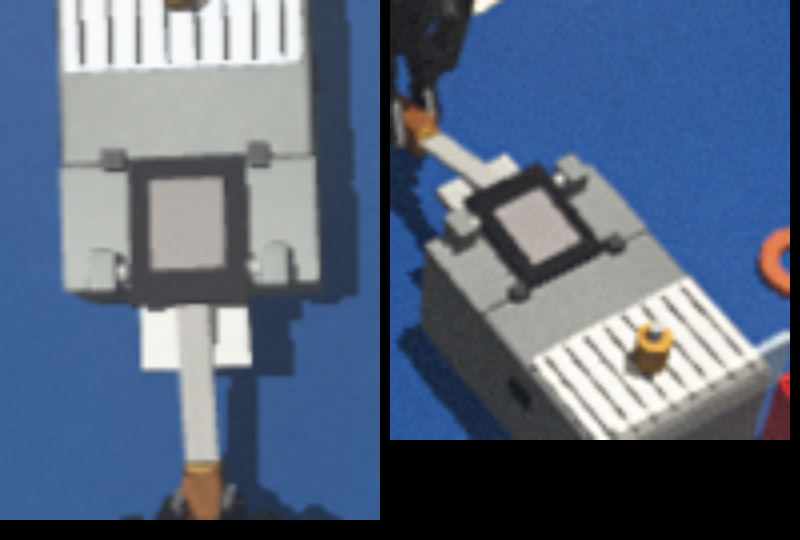

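The crop shows the blade under the lip and the cover still nearly down, but the wrist force is almost nil. The catches may just have let go, with the slow spring still to act. I'll wait and compare pictures.

```bash
python3 -m crank '[{"gripper":10,"travel":[0,0,0],"twist":[0,0,0]},{"gripper":10,"travel":[0,0,0],"twist":[0,0,0]},{"gripper":10,"travel":[0,0,0],"twist":[0,0,0]},{"gripper":10,"travel":[0,0,0],"twist":[0,0,0]},{"gripper":10,"travel":[0,0,0],"twist":[0,0,0]},{"gripper":10,"travel":[0,0,0],"twist":[0,0,0]}]'|head -4
python3 - <<'E'
from h import *
p=cv2.imread('pics/t6.png');q=cv2.imread('pics/s6.png');t0=cv2.imread('pics/top0.png')
a,T=cam('top','t7.png');b,S=cam('scene','s7.png');a=a[:,:,::-1];b=b[:,:,::-1]
r=(slice(195,240),slice(255,300))
print('t6-t0',cv2.absdiff(p,t0)[r].mean(),'t7-t6',cv2.absdiff(a,p)[r].mean(),'s7-s6',cv2.absdiff(b,q)[200:250,340:380].mean())
E
```

```text
time: 15.55
ee_pos: [0.4677, 0.0588, 0.0543]
tcp_rot: [-180.0, 20.6, -178.5]
wrist_force: [-0.3, 0.1, -1.1]
t6-t0 14.617942386831276 t7-t6 1.1552263374485596 s7-s6 3.1715
```

```bash
python3 - <<'E'
from h import *
T=bot.calibration('top');S=bot.calibration('scene')
print(tri((T,(279.8,275.8)),(S,(334.6,204.6))), proj(T,(.488,.0595,.074)),proj(S,(.488,.0595,.074)))
o=[]
for n,r in(('t7',(195,290,250,305)),('s7',(195,255,325,385))):
    im=cv2.imread('pics/%s.png'%n)[r[0]:r[1],r[2]:r[3]];o.append(cv2.resize(im,(385,int(385*im.shape[0]/im.shape[1])),interpolation=cv2.INTER_CUBIC)[:600])
H=np.zeros((600,790,3),np.uint8);H[:o[0].shape[0],:385]=o[0][:600];H[:o[1].shape[0],400:785]=o[1];cv2.imwrite('pics/crop7.png',H[:600])
E
```

```text
(array([0.48708197, 0.06076679, 0.06657312]), [np.float64(0.6), np.float64(0.6)]) [279.80553318 275.30297197] [334.30237561 203.31885973]
```

View pics/crop7.png

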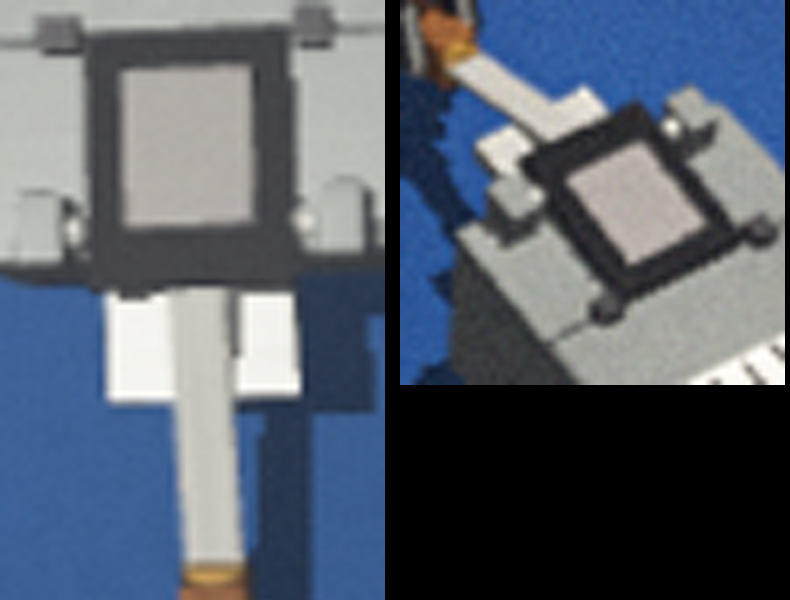

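The blade is tilted about 20° and loaded under the lip, but the lip isn't past its catches yet. I'll lever further with a bit more insertion.

```bash
python3 -m crank '[{"gripper":10,"travel":[-1.5,0,5.3],"twist":[0,-0.06,0]},{"gripper":10,"travel":[-1.2,0,5.3],"twist":[0,-0.06,0]},{"gripper":10,"travel":[-0.9,0,5.4],"twist":[0,-0.06,0]},{"gripper":10,"travel":[0,0,0],"twist":[0,0,0]},{"gripper":10,"travel":[0,0,0],"twist":[0,0,0]},{"gripper":10,"travel":[0,0,0],"twist":[0,0,0]},{"gripper":10,"travel":[0,0,0],"twist":[0,0,0]},{"gripper":10,"travel":[0,0,0],"twist":[0,0,0]}]'
python3 - <<'E'
from h import *
p=cv2.imread('pics/t7.png');q=cv2.imread('pics/s7.png')
a,T=cam('top','t8.png');b,S=cam('scene','s8.png');a=a[:,:,::-1];b=b[:,:,::-1]
r=(slice(195,240),slice(255,300))
print('t8-t7',cv2.absdiff(a,p)[r].mean(),'s8-s7',cv2.absdiff(b,q)[200:250,340:380].mean(), 'label px',a[212,277],b[225,362])
E
```

```text
time: 16.65
ee_pos: [0.4776, 0.0591, 0.042]
tcp_rot: [-180.0, 31.0, -178.5]
wrist_force: [-8.8, -1.3, 6.9]
opening: 0.0196
grasp_force: 122.8
t8-t7 46.415637860082306 s8-s7 37.483333333333334 label px [80 79 79] [35 32 28]
```

The cover has swung (large image change). The handle's end now touches the bench, which explains the −9 N in x. I'll back out horizontally and slightly up, then check.

```bash
python3 -m crank '[{"gripper":10,"travel":[3,0,-6],"twist":[0,0,0]},{"gripper":10,"travel":[6,0,-9],"twist":[0,0,0]},{"gripper":10,"travel":[6,0,-9],"twist":[0,0,0]},{"gripper":10,"travel":[6,0,-9],"twist":[0,0,0]},{"gripper":10,"travel":[6,0,-9],"twist":[0,0,0]},{"gripper":10,"travel":[10.3,0,-6.2],"twist":[0,0,0]},{"gripper":10,"travel":[10.3,0,-6.2],"twist":[0,0,0]},{"gripper":10,"travel":[10.3,0,-6.2],"twist":[0,0,0]},{"gripper":10,"travel":[10.3,0,-6.2],"twist":[0,0,0]},{"gripper":10,"travel":[10.3,0,-6.2],"twist":[0,0,0]},{"gripper":10,"travel":[0,0,0],"twist":[0,0,0]}]'|head -4
python3 - <<'E'
from h import *
from go import go
a,T=cam('top','t9.png');b,S=cam('scene','s9.png')
A=a[130:310,225:325][:,:,::-1];B=b[150:300,300:430][:,:,::-1]
o=np.zeros((540,800,3),np.uint8);A=cv2.resize(A,None,fx=3,fy=3);B=cv2.resize(B,None,fx=3.5,fy=3.5)
o[:A.shape[0],:A.shape[1]]=A;o[:B.shape[0],330:330+B.shape[1]]=B;cv2.imwrite('pics/crop9.png',o)
go(.36,.2,.1,180,0,181.4)
E
```

```text
time: 18.12
ee_pos: [0.405, 0.0652, 0.0638]
tcp_rot: [-179.5, 29.1, -178.5]
wrist_force: [-0.3, 0.5, -2.4]
pos [0.405  0.0651 0.0637] rot [-179.5   29.1 -178.5] F [-0.6  0.1 -1.8] t 18.225
twist [-0.008  0.507 -0.001] then travel mm [ 41.7 136.  -36.3] | before-twist travel [ 18.6 135.6 -53.1]
```

View pics/crop9.png

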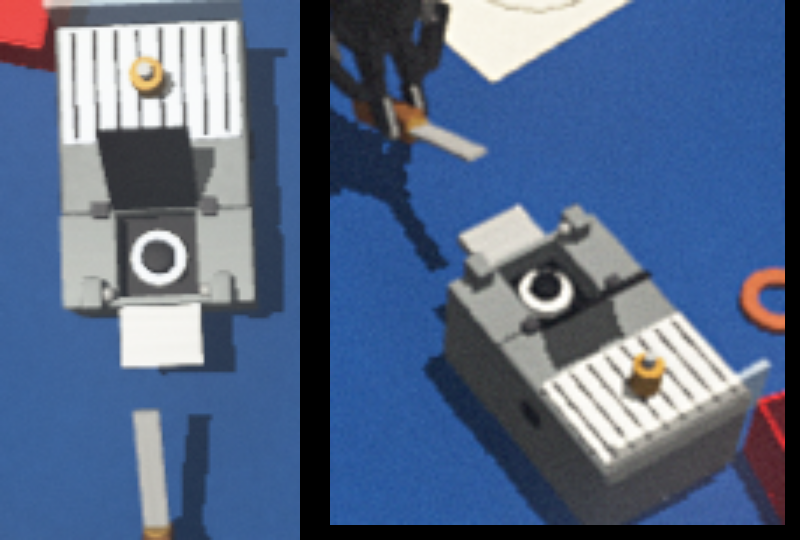

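The top and scene crops show the cover standing open, leaning back, and the button exposed at top (277.7,215.7), scene (361.4,231.4). Now I'll lay the bar on the clear bench to the left.

```bash
python3 -m crank '[{"gripper":10,"travel":[6,0,-18],"twist":[0,0,0]},{"gripper":10,"travel":[6,30,-18],"twist":[0,0,0]},{"gripper":10,"travel":[6,35,-17],"twist":[0,0,0]},{"gripper":10,"travel":[0,35,0],"twist":[0,0,0]},{"gripper":10,"travel":[0,36,0],"twist":[-0.008,0.167,0]},{"gripper":10,"travel":[0,0,0],"twist":[0,0.17,0]},{"gripper":10,"travel":[0,0,0],"twist":[0,0.17,0]},{"gripper":10,"travel":[0,0,0],"twist":[0,0,0]},{"gripper":10,"travel":[0,0,0],"twist":[0,0,0]}]'|head -4
python3 - <<'E'
from h import *
from go import go
T=bot.calibration('top');S=bot.calibration('scene')
print('jog',tri((T,(277.3,215.3)),(S,(361,231))),proj(T,(.6238,.0632,.096)),proj(S,(.6238,.0632,.096)))
go(.38,.2,.007,180,0,181.4)
E
```

```text
time: 19.35
ee_pos: [0.3713, 0.1988, 0.1005]
tcp_rot: [-179.8, 0.7, -178.7]
wrist_force: [0.2, 0.1, -1.3]
jog (array([0.62131199, 0.06328839, 0.08795352]), [np.float64(0.2), np.float64(0.2)]) [276.86279242 213.70712098] [361.61415919 229.84132588]
pos [0.3713 0.1988 0.1005] rot [-179.8    0.7 -178.7] F [ 0.2  0.1 -1.3] t 19.35
twist [-0.004  0.012 -0.001] then travel mm [-8.7  1.  93.5] | before-twist travel [-7.6  1.3 93.6]
```

```bash
python3 -m crank '[{"gripper":10,"travel":[-4,0,25],"twist":[0,0.012,0]},{"gripper":10,"travel":[-4,0,25],"twist":[0,0,0]},{"gripper":10,"travel":[0,0,20],"twist":[0,0,0]},{"gripper":10,"travel":[0,0,8],"twist":[0,0,0]},{"gripper":10,"travel":[0,0,0],"twist":[0,0,0]}]'|head -4
python3 -m crank '[{"gripper":10,"travel":[0,0,4],"twist":[0,0,0]},{"gripper":10,"travel":[0,0,4],"twist":[0,0,0]},{"gripper":10,"travel":[0,0,0],"twist":[0,0,0]}]'|head -4
python3 -m crank '[{"gripper":10,"travel":[0,0,3],"twist":[0,0,0]},{"gripper":10,"travel":[0,0,0],"twist":[0,0,0]}]'|head -4
python3 - <<'E'
from h import *
cam('wrist','w10.png');t,_=cam('top');s,_=cam('scene')
A=t[230:340,175:290][:,:,::-1];B=s[130:230,330:420][:,:,::-1]
o=np.zeros((520,800,3),np.uint8);A=cv2.resize(A,None,fx=3.4,fy=3.4);B=cv2.resize(B,None,fx=4.2,fy=4.2)
o[:A.shape[0],:A.shape[1]]=A;o[:B.shape[0],400:400+B.shape[1]]=B;cv2.imwrite('pics/crop10.png',o)
E
```

```text
time: 19.98
ee_pos: [0.3791, 0.1991, 0.0237]
tcp_rot: [-179.8, 0.0, -178.6]
wrist_force: [0.0, -0.6, -1.9]
time: 20.35
ee_pos: [0.3793, 0.1989, 0.0147]
tcp_rot: [-179.8, -0.1, -178.6]
wrist_force: [-0.6, -0.0, -1.2]
time: 20.6
ee_pos: [0.3793, 0.1989, 0.0116]
tcp_rot: [-179.8, -0.1, -178.6]
wrist_force: [0.6, 0.2, -1.1]
```

```bash
python3 -m crank '[{"gripper":10,"travel":[0,0,3],"twist":[0,0,0]},{"gripper":10,"travel":[0,0,0],"twist":[0,0,0]}]'|head -4
python3 -m crank '[{"gripper":10,"travel":[0,0,3],"twist":[0,0,0]},{"gripper":10,"travel":[0,0,0],"twist":[0,0,0]}]'|head -4
```

```text
time: 21.0
ee_pos: [0.3792, 0.1989, 0.0086]
tcp_rot: [-179.8, -0.1, -178.6]
wrist_force: [0.3, 0.4, -1.2]
time: 21.25
ee_pos: [0.3793, 0.1989, 0.0057]
tcp_rot: [-179.8, -0.1, -178.6]
wrist_force: [1.2, 0.5, -2.0]
```

Close to the bench without contact, so the bar is still level in the grip. I'll release in place and rise.

```bash
python3 -m crank '[{"gripper":10,"travel":[0,0,1.5],"twist":[0,0,0]},{"gripper":45,"travel":[0,0,0],"twist":[0,0,0]},{"gripper":45,"travel":[0,0,0],"twist":[0,0,0]},{"gripper":45,"travel":[0,0,0],"twist":[0,0,0]},{"gripper":45,"travel":[0,0,0],"twist":[0,0,0]}]' 40
python3 -m crank '[{"gripper":45,"travel":[0,0,-15],"twist":[0,0,0]},{"gripper":45,"travel":[0,0,-30],"twist":[0,0,0]},{"gripper":45,"travel":[0,0,-45],"twist":[0,0,0]},{"gripper":0,"travel":[0,0,-45],"twist":[0,0,0]},{"gripper":0,"travel":[0,0,-45],"twist":[0,0,0]},{"gripper":0,"travel":[0,0,-20],"twist":[0,0,0]},{"gripper":0,"travel":[0,0,0],"twist":[0,0,0]},{"gripper":0,"travel":[0,0,0],"twist":[0,0,0]}]'
python3 go.py .6225 .0631 .200 180 0 181.4
```

```text
time: 21.88
ee_pos: [0.3794, 0.1989, 0.0043]
tcp_rot: [-179.8, -0.1, -178.6]
wrist_force: [0.3, 0.2, 0.1]
opening: 0.045
grasp_force: 0.0
time: 22.88
ee_pos: [0.3794, 0.1995, 0.2037]
tcp_rot: [-179.8, -0.1, -178.6]
wrist_force: [-0.4, 0.1, -0.3]
opening: 0.0003
grasp_force: 0.0
pos [0.3794 0.1995 0.2037] rot [-1.798e+02 -1.000e-01 -1.786e+02] F [-0.4  0.1 -0.3] t 22.875
twist [-0.004 -0.003 -0.001] then travel mm [-239.7 -142.3    3.7] | before-twist travel [-239.8 -142.1    3.7]
```

```bash
python3 -m crank '[{"gripper":0,"travel":[-20,-12,0],"twist":[0,0,0]},{"gripper":0,"travel":[-30,-18,0],"twist":[0,0,0]},{"gripper":0,"travel":[-35,-20,0],"twist":[0,0,0]},{"gripper":0,"travel":[-35,-20,0],"twist":[0,0,0]},{"gripper":0,"travel":[-35,-20,0],"twist":[0,0,0]},{"gripper":0,"travel":[-35,-20,0],"twist":[0,0,0]},{"gripper":0,"travel":[-30,-20,0],"twist":[0,0,0]},{"gripper":0,"travel":[-19.5,-12,3],"twist":[-0.003,-0.003,0]},{"gripper":0,"travel":[0,0,0],"twist":[0,0,0]},{"gripper":0,"travel":[0,0,0],"twist":[0,0,0]}]'|head -4
python3 go.py .6225 .0631 .110 180 0 181.4
python3 - <<'E'
from h import *
w,_=cam('wrist');t,_=cam('top');s,_=cam('scene')
A=t[225:340,175:290][:,:,::-1];B=s[130:260,330:420][:,:,::-1];C=w[:,:,::-1]
o=np.zeros((540,800,3),np.uint8);A=cv2.resize(A,(270,270));B=cv2.resize(B,(187,270));C=cv2.resize(C,(520,390))
o[:270,:270]=A;o[270:540,:187]=B;o[:390,275:795]=C;cv2.imwrite('pics/crop11.png',o)
E
```

```text
time: 24.12
ee_pos: [0.6218, 0.0636, 0.2006]
tcp_rot: [-180.0, -0.0, -178.6]
wrist_force: [0.3, -0.2, 0.2]
pos [0.6218 0.0636 0.2006] rot [-180.    -0.  -178.6] F [ 0.3 -0.2  0.2] t 24.125
twist [-0.001 -0.    -0.001] then travel mm [-0.7 -0.5 90.6] | before-twist travel [-0.8 -0.5 90.6]
```

View pics/crop11.png

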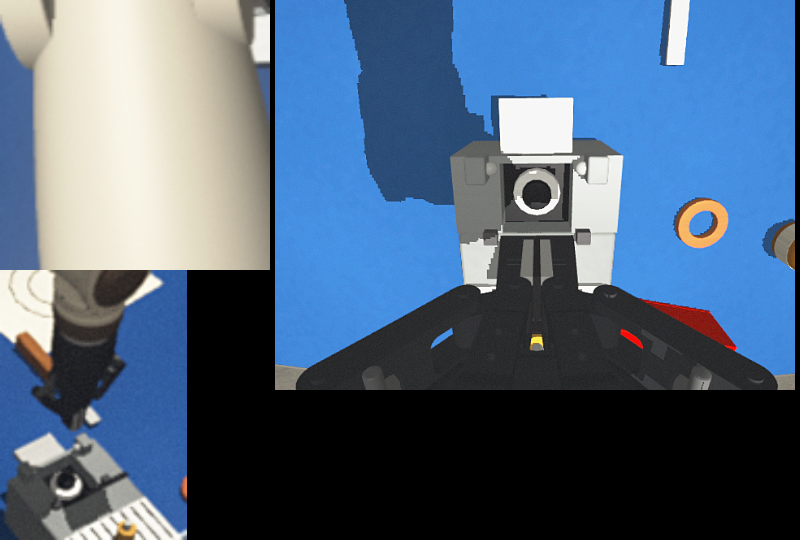

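The wrist view shows the button centred at (322.5,237.5) full-size with the cover clear, and the bar lying at upper right. I'll check where that puts the button.

```bash
python3 - <<'E'
from h import *
print(plane(bot.calibration('wrist'),(322.5,237.5),.096))
E
python3 -m crank '[{"gripper":0,"travel":[-0.5,0,25],"twist":[0,0,0]},{"gripper":0,"travel":[-0.5,0,30],"twist":[0,0,0]},{"gripper":0,"travel":[0,0,25],"twist":[0,0,0]},{"gripper":0,"travel":[0,0,10],"twist":[0,0,0]},{"gripper":0,"travel":[0,0,0],"twist":[0,0,0]},{"gripper":0,"travel":[0,0,0],"twist":[0,0,0]}]'|head -4
```

```text
[0.62201849 0.06472211 0.096     ]
time: 25.02
ee_pos: [0.6241, 0.0635, 0.1129]
tcp_rot: [-180.0, 0.2, -178.6]
wrist_force: [-1.1, 0.5, 0.0]
```

Agrees within 2 mm. Pressing in small steps.

```bash
python3 -m crank '[{"gripper":0,"travel":[1,1,7],"twist":[0,0,0]},{"gripper":0,"travel":[0,0,6],"twist":[0,0,0]},{"gripper":0,"travel":[0,0,0],"twist":[0,0,0]},{"gripper":0,"travel":[0,0,0],"twist":[0,0,0]}]'|head -4
for i in 1 2 3; do python3 -m crank '[{"gripper":0,"travel":[0,0,2],"twist":[0,0,0]},{"gripper":0,"travel":[0,0,0],"twist":[0,0,0]},{"gripper":0,"travel":[0,0,0],"twist":[0,0,0]}]'|sed -n '2p;4p'; done
```

```text
time: 25.52
ee_pos: [0.6226, 0.0643, 0.0985]
tcp_rot: [-180.0, 0.1, -178.6]
wrist_force: [0.1, 0.1, 1.3]
ee_pos: [0.6226, 0.0643, 0.0965]
wrist_force: [-0.8, -0.2, -0.1]
ee_pos: [0.6227, 0.0643, 0.0947]
wrist_force: [-0.2, 0.1, 2.8]
ee_pos: [0.6227, 0.0643, 0.0926]
wrist_force: [1.4, -0.7, 3.2]
```

```bash
for i in 1 2; do python3 -m crank '[{"gripper":0,"travel":[0,0,1.5],"twist":[0,0,0]},{"gripper":0,"travel":[0,0,0],"twist":[0,0,0]},{"gripper":0,"travel":[0,0,0],"twist":[0,0,0]}]'|sed -n '2p;4p'; done
```

```text
ee_pos: [0.6227, 0.0643, 0.0911]
wrist_force: [0.4, 0.6, 4.1]
ee_pos: [0.6228, 0.0643, 0.0901]
wrist_force: [-0.9, -0.1, 8.0]
```

Bottomed out at 8 N, 6 mm below the top height. I'll hold for 2.5 s, then rise clear.

```bash
H='12 rows typed'; for i in 1 2; do python3 -m crank '[{"gripper":0,"travel":[0,0,0],"twist":[0,0,0]},{"gripper":0,"travel":[0,0,0],"twist":[0,0,0]},{"gripper":0,"travel":[0,0,0],"twist":[0,0,0]},{"gripper":0,"travel":[0,0,0],"twist":[0,0,0]},{"gripper":0,"travel":[0,0,0],"twist":[0,0,0]},{"gripper":0,"travel":[0,0,0],"twist":[0,0,0]},{"gripper":0,"travel":[0,0,0],"twist":[0,0,0]},{"gripper":0,"travel":[0,0,0],"twist":[0,0,0]},{"gripper":0,"travel":[0,0,0],"twist":[0,0,0]},{"gripper":0,"travel":[0,0,0],"twist":[0,0,0]},{"gripper":0,"travel":[0,0,0],"twist":[0,0,0]}]'|sed -n '1,2p;4p'; done
python3 -m crank '[{"gripper":0,"travel":[0,0,-10],"twist":[0,0,0]},{"gripper":0,"travel":[0,0,-30],"twist":[0,0,0]},{"gripper":0,"travel":[0,0,-40],"twist":[0,0,0]},{"gripper":0,"travel":[0,0,-30],"twist":[0,0,0]},{"gripper":0,"travel":[30,-10,0],"twist":[0,0,0]},{"gripper":0,"travel":[40,-40,0],"twist":[0,0,0]},{"gripper":0,"travel":[40,-40,0],"twist":[0,0,0]},{"gripper":0,"travel":[40,-40,0],"twist":[0,0,0]},{"gripper":0,"travel":[30,-40,0],"twist":[0,0,0]},{"gripper":0,"travel":[0,-40,0],"twist":[0,0,0]},{"gripper":0,"travel":[0,0,0],"twist":[0,0,0]},{"gripper":0,"travel":[0,0,0],"twist":[0,0,0]}]'|head -4
python3 - <<'E'
from h import *
t,c=cam('top','t12.png')
print([ (plane(c,p,.015).round(3)) for p in ((0,0),)])
cv2.imwrite('pics/crop12.png',cv2.resize(t[110:390,120:470][:,:,::-1],None,fx=2,fy=2))
E
```

```text
time: 28.78
ee_pos: [0.6227, 0.0643, 0.09]
wrist_force: [-0.9, 0.5, 7.9]
time: 30.15
ee_pos: [0.6227, 0.0643, 0.09]
wrist_force: [-1.6, 0.3, 8.1]
time: 31.65
ee_pos: [0.4473, -0.1496, 0.1991]
tcp_rot: [180.0, 0.0, -178.7]
wrist_force: [0.0, -0.6, 0.2]
[array([1.164, 0.744, 0.015])]
```

View pics/crop12.png

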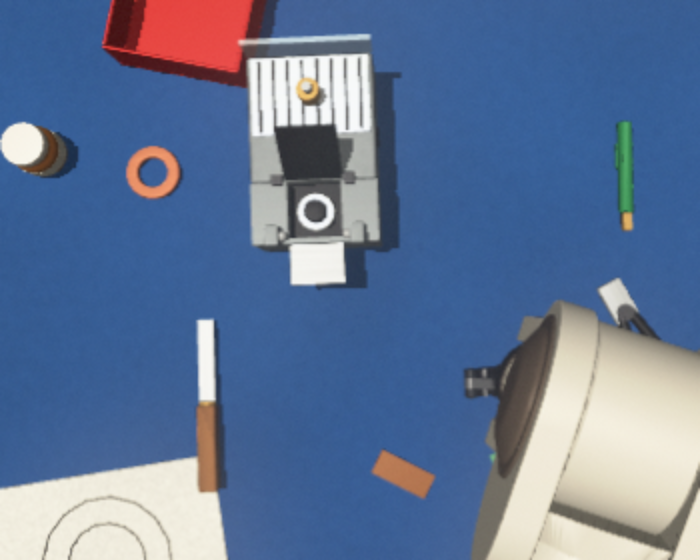

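The top view shows the cover open, the button up, the bar lying flat at crop (207,405), the visible bystanders (foil roll, flux jar, cutter, pliers) in place and the arm clear.

```bash
python3 -c "
from workcell import bot
print(bot.job_done())"
```

```text
the job is handed in; nothing more can be done
None
```

I handed the job in at about 32 s; no verdict was returned. The pry bar levered the cover open and the cover stood open afterwards, the jog button was held down for over 2 s and released, the pry bar is flat on the bench, and the robot touched none of the bystanders, though the mug was outside the last picture.

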